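# Set a bamboo board to dry at the balcony cabinet's vent

### The job

Set the bamboo board out to dry: roll the thumbwheel on the cabinet's top until the vent is fully open, and lift the board out of the bamboo holder and stand it handle up in front of the vent, its foot on the sill against the raised lip and its back leaning on the cabinet, square to it and clear of the door. Set it down gently and leave everything else where it is, the door shut.

Things in the scene. Friction and masses are not known exactly. Their poses are not given: they have to be found in the camera images.
- cabinet: Low pale plastic ventilated cabinet, fixed: 260 deep (x), 400 wide (y), 150 high. Origin: centre of its underside; x to its rear (front face at x -130), z up. In the front: vent at y -180 to -30 (4 louvre blades), swing door at y 0 to 185 (hinge at 0). On the top (z 150): thumbwheel, 5 high rim at rear and sides, flap with a black twist knob (x -12, y 105, top z 168)
- wheel_crest (a point): Fixed point at the highest point of the thumbwheel's rim: x -85, y -105, z 161 in the cabinet's frame, axes as the cabinet's. A ribbed dark disc, 60 diameter, 16 wide, axle along y, standing 11 above the top inside a bezel 7 high (66 long in x, 33 wide), so only 4 stands free: too little to pinch. A shut fingertip pressed lightly (3 to 15 N) on the crest and drawn along x turns it
- vent_wheel (a joint): Turn of the thumbwheel, rad: 0 vent shut (blades upright), 2.4 fully open (blades level, hard stop). It grows when the top of the rim is drawn towards the cabinet's front (-x of the cabinet); 30 mm at the rim is 1 rad. It takes about 1 N at the rim and stays where it is left. A green part of the rim is uppermost when fully open
- lean_place (a point): Fixed point in the middle of the vent, at x -192, y -105, z 10 in the cabinet's frame (axes as the cabinet's): on the sill's floor at the inner face of the lip. The drip sill runs along the whole front; between front face and lip it is 62 wide, lip top at z 26. A board with its foot on the lip here and its back on the cabinet's top front edge leans about 20 degrees
- board: Slatted bamboo board, loose, 0.17 to 0.34 kg: 12 thick (x), 154 wide (y), 200 long (z). Origin: centre of its foot edge; z points from foot to handle. Slats reach from z 0 to 155; the middle plank, 40 wide and 12 thick, goes on to z 200 as the handle. It starts upright in one of the holder's three slots. Both faces are alike
- board_grip (a point): Middle of the board's handle, on the board at z 180, 20 below the handle's end; axes as the board's. The handle is 40 wide along y
- holder: Bamboo upright holder, fixed: base 170 (x) by 130 (y) by 12 high, origin at the centre of its underside. Three slots for upright things at x -50, 0 and 50, each 16 wide between two pairs of round posts (8 thick, 70 high above the base, at y -40 and 40): lift things at least 72 straight up to clear the posts
- white_lid: White plastic box lid, loose, standing upright in another slot of the holder: 12 thick (x), 150 wide (y), 125 high. Origin: centre of its lower edge. Leave it there
- steel_tray: Steel tray, loose, standing upright in another slot of the holder: 12 thick (x), 150 wide (y), 116 high. Origin: centre of its lower edge. Leave it there
- onggi: Empty brown onggi jar, loose, open on top: 132 diameter at its belly, 140 high. Origin: centre of its underside. Stands between holder and cabinet
- tongs: Steel tongs lying on the cabinet's top behind the thumbwheel, loose: about 185 long (x), 50 wide, 14 high. Origin: on the top, mid length
- sprayer: Spray bottle, loose: 70 diameter, 171 high, its nozzle pointing to its -x. Origin: centre of its underside
- glass_jar: Amber glass jar with red cap, loose: 72 diameter, 110 high. Origin: centre of its underside
- herb_pot: Terracotta pot with herbs, loose: 100 diameter, 145 high. Origin: centre of its underside
- scrub_brush: Wooden scrubbing brush lying on its bristles, loose: 150 long (x), 45 wide, 36 high. Origin: centre of its underside
- door (a joint): Opening of the cabinet's swing door, rad: 0 shut. Its hinge is at the cabinet's y 0, beside the vent; it swings out over the sill. Leave it shut
Things that resemble listed ones, but are neither listed nor needed, are in the scene too. Of the things like the board, leave any that is green; of the rest the larger one is meant.

How it is judged (in metres and radians):
At the end, for the whole second after the job is handed in: Thumbwheel at 2.25 rad or more of 2.4. Board at rest, handle up, foot on the sill within about 14 mm of the lip and 25 mm of the middle of the vent, leaning back on the cabinet 0.2 to 0.45 rad from upright, parallel to its front within 0.12 rad (value of joint vent_wheel above 2.25 rad and x of board in the frame of cabinet between -0.194 and -0.172 m and y of board in the frame of lean_place between -0.025 and 0.025 m and z of board in the frame of cabinet below 0.02 m and x of board_grip in the frame of cabinet above -0.145 m and angle between board's own z axis and vertical between 0.2 and 0.45 rad and angle between the y axis of board and the y axis of cabinet, either way round below 0.12 rad and contact force between board and cabinet above 0.3 N and linear speed of board below 0.02 m/s); the robot touches nothing.
It fails at once if another thing was pushed away or knocked over (moved more than 30 mm) (distance of any of white_lid, steel_tray, onggi, tongs, sprayer, glass_jar, herb_pot, scrub_brush from where it was at the start of the episode above 0.03 m).
It fails at once if the board was dropped or thrown onto the sill (faster than 0.5 m/s close above it) (linear speed of board above 0.5 m/s and z of board in the frame of cabinet below 0.05 m and x of board in the frame of cabinet between -0.21 and -0.12 m and y of board in the frame of lean_place between -0.15 and 0.15 m).
It fails at once if the cabinet's door was opened (value of joint door above 0.2 rad).
It also fails if it takes over 58 s, if anything falls off the work surface, if the arm or the gripper's body presses on something with over 40 N, if the wrist force passes 120 N, or if a joint passes its speed limit or range.

### The arm

A 6-joint arm with a two-finger parallel gripper is mounted at the origin on the work surface. World frame = base frame: x ahead of the robot, y to its left, z up, the work surface at z = 0. Lengths are in mm, angles in degrees, forces in N, time in s.
With the tool pointing down it reaches from about 300 to 850 mm from the base axis. Payload 4.2 kg.
Tool frame: the origin (TCP) lies at the very end of the fingers, on their centre line; the grasp point (between the pads) lies 19 mm behind it (env.grasp_offset is the distance from the TCP to the grasp point, in mm); z points along the fingers, y is the line along which they close (so a half turn about z gives the same grasp; the last joint's range is limited). The gripper opens to 91 mm and grips with 3 to 60 N. Pads are 32 mm wide; open, the fingers measure 118 mm over their backs; the gripper's body (76 mm by 178 mm) begins 60 mm behind the grasp point.
Start: joints at [65.604, 18.312, 89.639, -0, 72.044, -1.146], TCP at [226.987, 528.318, 213.976] pointing down, gripper open.
Joint ranges: [-177.97, 177.97], [-48.28, 115.42], [12.27, 149.76], [-77.06, 257.06], [2.81, 150.46], [-146.56, 146.56]. Speed limits (degrees/s): [147.25, 147.25, 180, 180, 180, 180].

### API

Orientations are given as [roll, pitch, yaw] about the fixed x, y, z axes, in that order (R = Rz(yaw) Ry(pitch) Rx(roll)).
In Python, from workcell import env gives the robot as it stands. The module is installed in compiled form; this text tells all that it offers.
- The arm moves only by the tool send_rows, never from a script. Its argument "motion" is a list of rows, each an object of numbers: "tx", "ty", "tz": the shift along the tool's x, y, z in units of 500 mm (1.0 is 500 mm); "rx", "ry", "rz": the turn, a rotation vector about the tool's x, y, z in units of 30 degrees (1.0 is 30 degrees); "gripper": the closure, from -1 (fully open) to 1 (shut). In form: [{"tx": .., "ty": .., "tz": .., "rx": .., "ry": .., "rz": .., "gripper": ..}, ...]. A call has 1 to 12 rows; each row shifts and turns the commanded pose from where the row before left it, along the tool's axes as they then stand; what a row does not reach is not made up. A row lasts 1/8 s, in which the tool goes at most 62.5 mm and 10.7 degrees, less where a joint would pass 70% of its speed; a pose out of reach is approached as far as the arm can. A call with a number of a shift or a turn outside -1 to 1 is refused whole. A call with a gripper value outside its range is refused whole. The fingers move at their own pace and stop on an object; "grip_force" is the grip in N (left out, the last holds). Time passes only in rows, so rows that do not move let the fingers close. It gives the time, the measured TCP pose, the force, the opening and the grip force at its end, in the units of the state.
- env.state(): the state, without advancing time (a new reading comes with each control period).
- env.grab_frame(name): name is "scene" or "side" or "wrist"; returns a dict with "frame" (480x640x3 uint8, red, green, blue), "vertical_fov" (degrees; the focal length in pixels is half the picture's height over the tangent of half this angle, whatever the lens; pixels are square), "cx", "cy" (the principal point, pixels), "rvec" (rotation vector, rad) and "tvec" (3), from world to camera coordinates, as OpenCV has them; the wrist camera has in their place "T_tool_cam" (4x4, takes a point from camera to tool coordinates, whose origin is the TCP and whose axes are the flange's). Camera axes: x right, y down, z forward; pixel columns grow to the right and rows downward; lengths in mm; the calibration is good to about 2 mm. A picture is of the moment at which its call begins: read the wrist's pose just before it. There is no depth.
- env.job_done(): hands the job in; it is judged then, once.
The state is a dict: "time_s": time; "qpos": joint angles; "qvel": joint speeds; "effort": joint torques, N m; "ee_pos": TCP position; "ee_rot": TCP orientation; "force": force on the tool from outside, world axes, zero at the start; "torque": the same for the moment, N m; "gripper_width": finger opening in mm; "gripper_force": force on a finger pad.
Only numpy, scipy, OpenCV 4.12 (cv2) and the standard library are available. Lean on these libraries where they do the work, as an engineer would, in place of code of your own. Each camera call takes 0.05 s, during which the arm holds its last target. There are 200 camera calls.

## Working session

There is one attempt and no reset: what is moved stays moved. The work goes in short steps, Python scripts to look and compute and a tool call to move; the robot and the scene stay as the last step left them, time stands still between calls to the robot, and variables do not carry over. Pictures are saved under pics/ and viewed, at most 10 in all, crops included, and the job is handed in when it is done.

Besides the shell and the picture viewer there is one more tool, called after "Call:" as name([rows], argument=value, ...), one row to a line, values as JSON. send_rows: Moves the arm, as the interface text tells. Shifts and turns lie within -1 to 1; 1 stands for 500 mm of shift or 30 degrees of turn. Its arguments: {"type":"object","properties":{"motion":{"type":"array"},"grip_force":{"type":"number"}},"required":["motion"]}

```bash
mkdir -p pics; cat > h.py <<'E'
import numpy as np, cv2, pickle
from workcell import env
from scipy.spatial.transform import Rotation as Ro
def grab(n):
    s=env.state(); f=env.grab_frame(n); f['state']=s
    pickle.dump(f,open(f'{n}.pkl','wb')); return f
def load(n): return pickle.load(open(f'{n}.pkl','rb'))
def cam(f):
    F=240/np.tan(np.radians(f['vertical_fov'])/2)
    K=np.array([[F,0,f['cx']],[0,F,f['cy']],[0,0,1]])
    if 'rvec' in f:
        R=cv2.Rodrigues(np.array(f['rvec'],float))[0]; t=np.array(f['tvec'],float).ravel()
    else:
        s=f['state']; T=np.eye(4); T[:3,:3]=Ro.from_euler('xyz',s['ee_rot'],degrees=True).as_matrix(); T[:3,3]=s['ee_pos']
        C=np.linalg.inv(T@np.array(f['T_tool_cam'])); R=C[:3,:3]; t=C[:3,3]
    return K,R,t
def ray(f,p):
    K,R,t=cam(f); d=R.T@np.linalg.inv(K)@np.array([p[0],p[1],1.]); return -R.T@t,d/np.linalg.norm(d)
def onz(f,p,z):
    o,d=ray(f,p); return o+d*(z-o[2])/d[2]
def tri(fs,ps):
    A=0;b=0
    for f,p in zip(fs,ps):
        o,d=ray(f,p); M=np.eye(3)-np.outer(d,d); A=A+M; b=b+M@o
    return np.linalg.solve(A,b)
def proj(f,X):
    K,R,t=cam(f); c=K@(R@np.array(X,float)+t); return c[:2]/c[2]
def save(f,n): cv2.imwrite(f'pics/{n}.png',cv2.cvtColor(f['frame'],cv2.COLOR_RGB2BGR))
E
python3 - <<'E'
from h import *
for n in('scene','side'):
    f=grab(n); save(f,n+'0'); K,R,t=cam(f); print(n,-R.T@t,R[2],f['vertical_fov'],{k for k in f})
s=env.state(); print(s['ee_rot'],s['force'],s['gripper_width'],s['time_s'])
E
```

```text
scene [ 875.45827331 -631.99155162  990.22545443] [-0.34299186  0.54463705 -0.76532808] 52.40036339692268 {'cx', 'vertical_fov', 'state', 'frame', 'cy', 'tvec', 'rvec'}
side [-215.62034992 -807.60476356 1416.83077879] [ 0.41903037  0.47349086 -0.77473863] 44.45852473470607 {'cx', 'vertical_fov', 'state', 'frame', 'cy', 'tvec', 'rvec'}
[-1.79909843e+02 -1.63235805e-03  1.56747964e+02] [ 0.21558962 -0.88274698  0.48135246] 91.11666012848086 0.1
```

View pics/scene0.png

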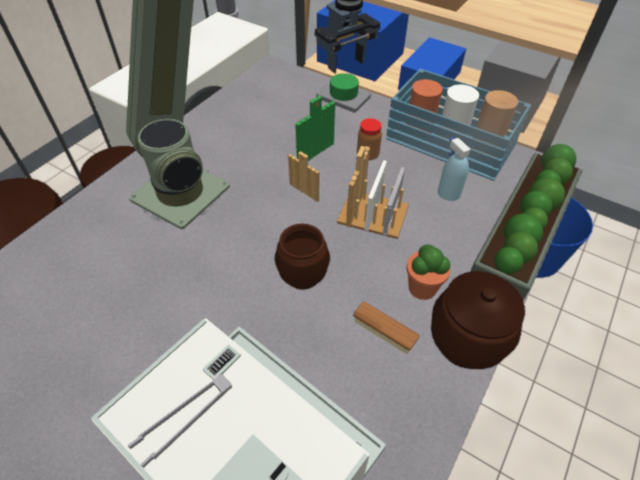

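View pics/side0.png

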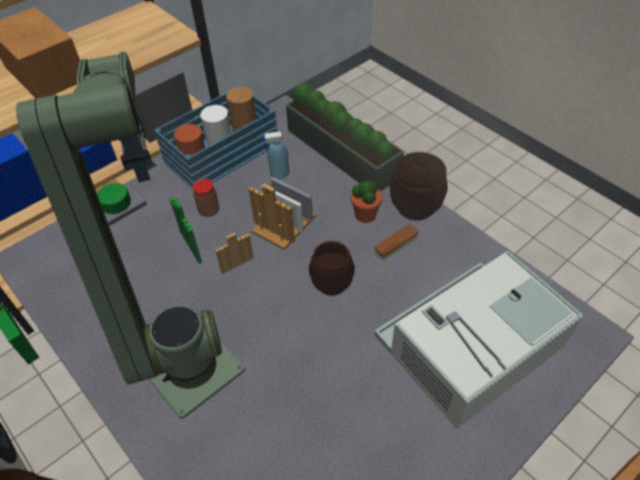

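Both views: the bamboo board is in the holder (scene 358,180; side 270,212). Things that could be mistaken for it are a small bamboo board (scene 304,175; side 235,252) and a green board (scene 315,130; side 185,230). I choose the larger, non-green one in the holder. The cabinet is at scene (240,400), with its wheel at scene (222,360) and side (434,316). Next I'll take rough positions and a close crop to check.

```bash
python3 - <<'E'
from h import *
a,b=load('scene'),load('side')
for n,p,q in [('wheel',(222,360),(434,316)),('knob',(277,470),(515,294)),('boardtop',(362,152),(263,188)),('pot',(425,285),(366,210))]:
    print(n,tri([a,b],[p,q]).round())
for n,p,z in [('jar',(303,240),140),('brush',(385,327),36)]: print(n,onz(a,p,z).round())
c1=cv2.resize(a['frame'][135:245,280:420],None,fx=3.5,fy=3.5,interpolation=cv2.INTER_CUBIC)
c2=cv2.resize(b['frame'][165:275,205:330],None,fx=3.5,fy=3.5,interpolation=cv2.INTER_CUBIC)
im=np.hstack([c1[:, :400],c2[:, :400]]); 
c3=cv2.resize(a['frame'][310:480,85:390],(400,223)); 
cv2.imwrite('pics/crop.png',im[:,:,::-1])
E
```

```text
wheel [ 506. -383.  154.]
knob [ 705. -484.  161.]
boardtop [452. 235. 192.]
pot [730.  78.  15.]
jar [463. -50. 140.]
brush [707. -90.  36.]
```

View pics/crop.png

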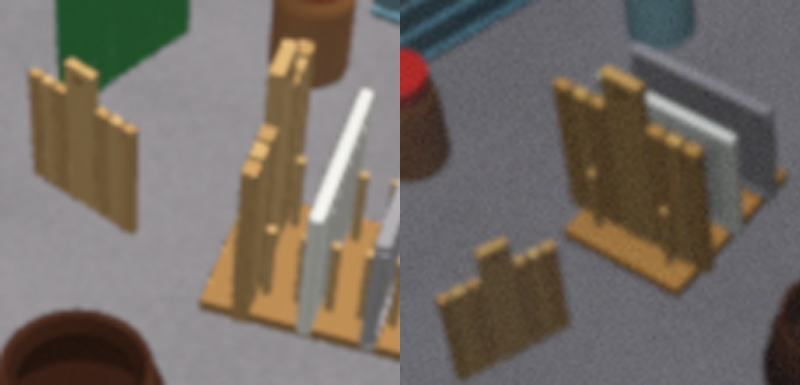

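The crop confirms it: the tall bamboo board stands in the holder's end slot and the small one stands loose on the table. I'll lift, turn and move over the cabinet.

Call:
send_rows([
  {"tz": -0.1,"rz": 0.31,"gripper": -1},
  {"tz": -0.1,"rz": 0.31,"gripper": -1},
  {"tz": -0.1,"rz": 0.31,"gripper": -1},
  {"tz": -0.1,"rz": 0.31,"gripper": -1},
  {"rz": 0.31},
  {"rz": 0.31},
  {"rz": 0.31},
  {"rz": 0.31},
])

```text
invalid input at $.motion[0]: expected keys tx, ty, tz, rx, ry, rz, gripper
```

Call:
send_rows([
  {"tx": -0.1,"ty": 0.049},
  {"tx": -0.1,"ty": 0.049},
  {"tx": -0.1,"ty": 0.049},
  {"tx": -0.1,"ty": 0.049},
  {"tx": -0.1,"ty": 0.049},
  {"tx": -0.1,"ty": 0.049},
  {"tx": -0.1,"ty": 0.049},
  {"tx": -0.1,"ty": 0.049},
])

```text
invalid input at $.motion[0]: expected keys tx, ty, tz, rx, ry, rz, gripper
```

Call:
send_rows([
  {"tx": -0.1,"ty": 0.049},
  {"tx": -0.1,"ty": 0.049},
  {"tx": -0.1,"ty": 0.049},
  {"tx": -0.1,"ty": 0.049},
  {"tx": -0.1,"ty": 0.049},
  {"tx": -0.1,"ty": 0.049},
  {"tx": -0.1,"ty": 0.049},
  {"tx": -0.1,"ty": 0.049},
  {},
])

```text
invalid input at $.motion[0]: expected keys tx, ty, tz, rx, ry, rz, gripper
```

```bash
python3 - <<'E'
from h import *
f=grab('wrist'); save(f,'wrist1'); print(np.round(f['T_tool_cam'],3)); s=f['state']; print(s['ee_pos'],s['ee_rot'],s['time_s'])
E
```

```text
[[-1.0000e-03 -9.5800e-01 -2.8500e-01  8.0883e+01]
 [ 1.0000e+00 -1.0000e-03  0.0000e+00  1.1370e+00]
 [-0.0000e+00 -2.8500e-01  9.5800e-01 -1.7081e+02]
 [ 0.0000e+00  0.0000e+00  0.0000e+00  1.0000e+00]]
[226.7984096  527.87703733 213.23926098] [-1.79909843e+02 -1.63235805e-03  1.56747964e+02] 0.1
```

View pics/wrist1.png

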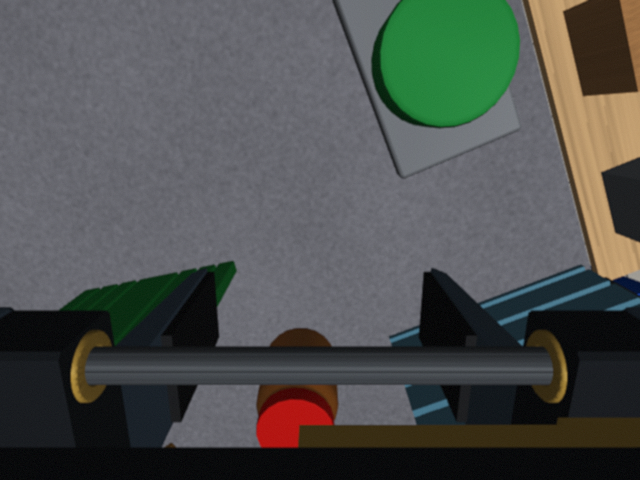

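The wrist view shows only the green disc and racks; the camera looks ahead on tool +x. The rows were refused because every key is required, so I'm resending them in full.

Call:
send_rows([
  {"tx": 0,"ty": 0,"tz": -0.1,"rx": 0,"ry": 0,"rz": 0.31,"gripper": -1},
  {"tx": 0,"ty": 0,"tz": -0.1,"rx": 0,"ry": 0,"rz": 0.31,"gripper": -1},
  {"tx": 0,"ty": 0,"tz": -0.1,"rx": 0,"ry": 0,"rz": 0.31,"gripper": -1},
  {"tx": 0,"ty": 0,"tz": -0.1,"rx": 0,"ry": 0,"rz": 0.31,"gripper": -1},
  {"tx": 0,"ty": 0,"tz": 0,"rx": 0,"ry": 0,"rz": 0.31,"gripper": -1},
  {"tx": 0,"ty": 0,"tz": 0,"rx": 0,"ry": 0,"rz": 0.31,"gripper": -1},
  {"tx": 0,"ty": 0,"tz": 0,"rx": 0,"ry": 0,"rz": 0.31,"gripper": -1},
  {"tx": 0,"ty": 0,"tz": 0,"rx": 0,"ry": 0,"rz": 0.31,"gripper": -1},
])

```text
time_s: 1.15
ee_pos: [227.0, 528.2, 413.6]
ee_rot: [-180.0, 0.0, 82.0]
force: [0.2, 0.0, 0.3]
gripper_width: 91.1
gripper_force: 0.0
```

Call:
send_rows([
  {"tx": -0.102,"ty": 0.053,"tz": 0,"rx": 0,"ry": 0,"rz": 0,"gripper": -1},
  {"tx": -0.102,"ty": 0.053,"tz": 0,"rx": 0,"ry": 0,"rz": 0,"gripper": -1},
  {"tx": -0.102,"ty": 0.053,"tz": 0,"rx": 0,"ry": 0,"rz": 0,"gripper": -1},
  {"tx": -0.102,"ty": 0.053,"tz": 0,"rx": 0,"ry": 0,"rz": 0,"gripper": -1},
  {"tx": -0.102,"ty": 0.053,"tz": 0,"rx": 0,"ry": 0,"rz": 0,"gripper": -1},
  {"tx": -0.102,"ty": 0.053,"tz": 0,"rx": 0,"ry": 0,"rz": 0,"gripper": -1},
  {"tx": -0.102,"ty": 0.053,"tz": 0,"rx": 0,"ry": 0,"rz": 0,"gripper": -1},
  {"tx": -0.102,"ty": 0.053,"tz": 0,"rx": 0,"ry": 0,"rz": 0,"gripper": -1},
])

```text
time_s: 2.15
ee_pos: [382.9, 93.9, 413.9]
ee_rot: [180.0, -0.0, 82.4]
force: [1.0, 0.9, 0.9]
gripper_width: 91.4
gripper_force: 0.0
```

Call:
send_rows([
  {"tx": -0.102,"ty": 0.053,"tz": 0,"rx": 0,"ry": 0,"rz": 0,"gripper": 1},
  {"tx": -0.102,"ty": 0.053,"tz": 0,"rx": 0,"ry": 0,"rz": 0,"gripper": 1},
  {"tx": -0.102,"ty": 0.053,"tz": 0,"rx": 0,"ry": 0,"rz": 0,"gripper": 1},
  {"tx": -0.102,"ty": 0.053,"tz": 0,"rx": 0,"ry": 0,"rz": 0,"gripper": 1},
  {"tx": -0.102,"ty": 0.053,"tz": 0,"rx": 0,"ry": 0,"rz": 0,"gripper": 1},
  {"tx": -0.102,"ty": 0.053,"tz": 0,"rx": 0,"ry": 0,"rz": 0,"gripper": 1},
  {"tx": -0.102,"ty": 0.053,"tz": 0,"rx": 0,"ry": 0,"rz": 0,"gripper": 1},
  {"tx": -0.102,"ty": 0.053,"tz": 0,"rx": 0,"ry": 0,"rz": 0,"gripper": 1},
  {"tx": -0.102,"ty": 0.053,"tz": 0,"rx": 0,"ry": 0,"rz": 0,"gripper": 1},
  {"tx": 0,"ty": 0,"tz": 0,"rx": 0,"ry": 0,"rz": 0,"gripper": 1},
])

```text
time_s: 3.4
ee_pos: [558.8, -394.8, 409.2]
ee_rot: [-179.7, -0.1, 82.1]
force: [0.5, 0.2, 0.0]
gripper_width: 0.3
gripper_force: 0.0
```

```bash
python3 - <<'E'
from h import *
f=grab('wrist'); save(f,'wrist2'); s=f['state']; print(s['ee_pos'],s['ee_rot'],s['time_s'],s['qpos'],s['gripper_width'])
E
```

```text
[ 558.76004243 -394.772005    409.23301195] [-1.79709566e+02 -1.18459321e-01  8.21375363e+01] 3.4 [-3.61884448e+01  2.78072476e+01  4.75363820e+01 -3.47107833e-02
  1.04968233e+02 -2.83351553e+01] 0.2525164914156786
```

View pics/wrist2.png

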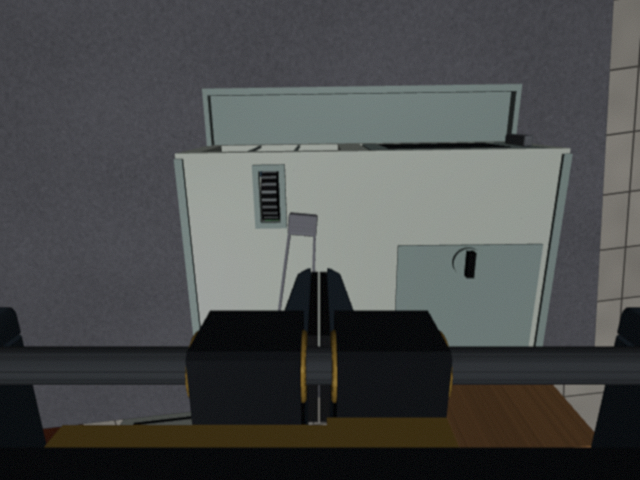

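The wrist view shows the whole cabinet: front top edge at row ~150, sill lip at row ~90 (columns 205–521), wheel bezel at (253–286, 165–228), tongs head at (302,225) and knob at (470,264). Next I'll work out the cabinet pose.

```bash
python3 - <<'E'
from h import *
f=load('wrist'); g=cv2.cvtColor(f['frame'],cv2.COLOR_RGB2GRAY).astype(float)
# front top edge: strongest lower->bright transition near rows 140..158
def edge(cols,r0,r1,sgn):
    d=np.gradient(cv2.GaussianBlur(g,(0,0),1),axis=0)[r0:r1]*sgn
    return np.array([(c,r0+np.argmax(d[:,c])) for c in cols],float)
def line(P,z):
    W=np.array([onz(f,p,z)[:2] for p in P]); v=cv2.fitLine(W.astype(np.float32),cv2.DIST_HUBER,0,.1,.1).ravel()
    v[:2]*=np.sign(v[0]); print(np.degrees(np.arctan2(v[1],v[0])),v); return v
l1=line(edge(range(370,500,4),142,158,1),150)
l2=line(edge(range(230,500,4),80,92,1),26)  # outer lip edge
l3=line(edge(range(230,500,4),88,100,-1),26)
print(edge(range(370,500,30),142,158,1)[:,1],edge(range(230,500,40),80,92,1)[:,1],edge(range(230,500,40),88,100,-1)[:,1])
m=cv2.inRange(cv2.cvtColor(f['frame'],cv2.COLOR_RGB2HSV),(0,0,165),(179,255,255))
y=l1[:2]; x=np.array([y[1],-y[0]])
yaw=np.degrees(np.arctan2(x[1],x[0])); print('yaw',yaw)
for n,p,z in [('bez',(253,165),157),('bez',(284,165),157),('bez',(286,228),157),('bez',(255,228),157),('knob',(470,264),168),('lipL',(205,92),26),('lipR',(521,88),26),('cornL',(178,156),155),('cornR',(568,150),155),('tonghead',(302,225),160)]:
    w=onz(f,p,z); print(n,w.round(1), 'cabxy rel', round(w[:2]@x,1),round(w[:2]@y,1))
print('front',l1[2:]@x,'lipouter',l2[2:]@x,'lipinner',l3[2:]@x)
c=cv2.resize(f['frame'][140:290,160:360],None,fx=4,fy=4); cv2.imwrite('pics/wheel.png',c[:,:,::-1])
E
```

```text
-6.9293118 [ 9.9269575e-01 -1.2064470e-01  6.8954285e+02 -3.6110785e+02]
-7.148748 [ 9.9222642e-01 -1.2444573e-01  6.1741077e+02 -2.8222720e+02]
-7.1561832 [ 9.9221027e-01 -1.2457448e-01  6.3567053e+02 -2.9107568e+02]
[150. 149. 149. 149. 148.] [88. 87. 87. 86. 85. 85. 84.] [93. 93. 92. 91. 91. 90. 90.]
yaw -96.92931
bez [ 497.5 -350.1  157. ] cabxy rel 287.5 536.1
bez [ 528.4 -354.4  157. ] cabxy rel 288.0 567.3
bez [ 519.9 -419.3  157. ] cabxy rel 353.5 566.7
bez [ 487.6 -414.9  157. ] cabxy rel 353.0 534.1
knob [ 706.  -481.4  168. ] cabxy rel 392.7 758.9
lipL [ 431.4 -263.6   26. ] cabxy rel 209.6 460.0
lipR [ 823.9 -313.5   26. ] cabxy rel 211.8 855.7
cornL [ 424.  -331.1  155. ] cabxy rel 277.5 460.8
cornR [ 811.3 -378.8  155. ] cabxy rel 278.2 851.0
tonghead [ 537.3 -417.7  160. ] cabxy rel 349.8 583.8
front 275.28052 lipouter 205.6784 lipinner 212.25931
```

Call:
send_rows([
  {"tx": -0.01,"ty": -0.054,"tz": 0.1,"rx": 0,"ry": 0,"rz": -0.03,"gripper": 1},
  {"tx": 0,"ty": -0.054,"tz": 0.1,"rx": 0,"ry": 0,"rz": 0,"gripper": 1},
  {"tx": 0,"ty": 0,"tz": 0.1,"rx": 0,"ry": 0,"rz": 0,"gripper": 1},
  {"tx": 0,"ty": 0,"tz": 0.1,"rx": 0,"ry": 0,"rz": 0,"gripper": 1},
  {"tx": 0,"ty": 0,"tz": 0.06,"rx": 0,"ry": 0,"rz": 0,"gripper": 1},
  {"tx": 0,"ty": 0,"tz": 0,"rx": 0,"ry": 0,"rz": 0,"gripper": 1},
  {"tx": 0,"ty": 0,"tz": 0,"rx": 0,"ry": 0,"rz": 0,"gripper": 1},
])

```text
time_s: 4.32
ee_pos: [504.6, -388.9, 186.3]
ee_rot: [179.8, 0.1, 83.3]
force: [-0.3, -0.2, 0.2]
gripper_width: 0.4
gripper_force: 0.0
```

Call:
send_rows([
  {"tx": -0.008,"ty": 0,"tz": 0.03,"rx": 0,"ry": 0,"rz": 0,"gripper": 1},
  {"tx": 0,"ty": 0,"tz": 0.016,"rx": 0,"ry": 0,"rz": 0,"gripper": 1},
  {"tx": 0,"ty": 0,"tz": 0.003,"rx": 0,"ry": 0,"rz": 0,"gripper": 1},
  {"tx": 0,"ty": 0,"tz": 0,"rx": 0,"ry": 0,"rz": 0,"gripper": 1},
])

```text
time_s: 4.82
ee_pos: [503.3, -393.5, 161.1]
ee_rot: [179.9, 0.1, 83.2]
force: [-2.6, 1.8, 7.8]
gripper_width: -0.0
gripper_force: 4.1
```

Call:
send_rows([
  {"tx": 0.014,"ty": 0,"tz": 0,"rx": 0,"ry": 0,"rz": 0,"gripper": 1},
  {"tx": 0.014,"ty": 0,"tz": 0,"rx": 0,"ry": 0,"rz": 0,"gripper": 1},
  {"tx": 0.014,"ty": 0,"tz": 0,"rx": 0,"ry": 0,"rz": 0,"gripper": 1},
  {"tx": 0.014,"ty": 0,"tz": 0,"rx": 0,"ry": 0,"rz": 0,"gripper": 1},
  {"tx": 0,"ty": 0,"tz": 0,"rx": 0,"ry": 0,"rz": 0,"gripper": 1},
])

```text
time_s: 5.45
ee_pos: [506.8, -365.3, 160.6]
ee_rot: [179.9, 0.0, 83.3]
force: [-0.8, 1.6, 7.7]
gripper_width: 0.5
gripper_force: 3.5
```

Good force. I'll lift, go back 28 mm, press, and draw again.

Call:
send_rows([
  {"tx": 0,"ty": 0,"tz": -0.02,"rx": 0,"ry": 0,"rz": 0,"gripper": 1},
  {"tx": -0.03,"ty": 0,"tz": 0,"rx": 0,"ry": 0,"rz": 0,"gripper": 1},
  {"tx": -0.026,"ty": 0,"tz": 0,"rx": 0,"ry": 0,"rz": 0,"gripper": 1},
  {"tx": 0,"ty": 0,"tz": 0.014,"rx": 0,"ry": 0,"rz": 0,"gripper": 1},
  {"tx": 0,"ty": 0,"tz": 0.006,"rx": 0,"ry": 0,"rz": 0,"gripper": 1},
  {"tx": 0,"ty": 0,"tz": 0,"rx": 0,"ry": 0,"rz": 0,"gripper": 1},
  {"tx": 0.014,"ty": 0,"tz": 0,"rx": 0,"ry": 0,"rz": 0,"gripper": 1},
  {"tx": 0.014,"ty": 0,"tz": 0,"rx": 0,"ry": 0,"rz": 0,"gripper": 1},
  {"tx": 0.014,"ty": 0,"tz": 0,"rx": 0,"ry": 0,"rz": 0,"gripper": 1},
  {"tx": 0.014,"ty": 0,"tz": 0,"rx": 0,"ry": 0,"rz": 0,"gripper": 1},
  {"tx": 0,"ty": 0,"tz": 0,"rx": 0,"ry": 0,"rz": 0,"gripper": 1},
])

```text
time_s: 6.82
ee_pos: [507.4, -366.3, 160.7]
ee_rot: [179.8, 0.2, 83.3]
force: [0.3, -1.4, 7.1]
gripper_width: 0.2
gripper_force: 3.4
```

Call:
send_rows([
  {"tx": 0,"ty": 0,"tz": -0.02,"rx": 0,"ry": 0,"rz": 0,"gripper": 1},
  {"tx": -0.03,"ty": 0,"tz": 0,"rx": 0,"ry": 0,"rz": 0,"gripper": 1},
  {"tx": -0.026,"ty": 0,"tz": 0,"rx": 0,"ry": 0,"rz": 0,"gripper": 1},
  {"tx": 0,"ty": 0,"tz": 0.014,"rx": 0,"ry": 0,"rz": 0,"gripper": 1},
  {"tx": 0,"ty": 0,"tz": 0.006,"rx": 0,"ry": 0,"rz": 0,"gripper": 1},
  {"tx": 0,"ty": 0,"tz": 0,"rx": 0,"ry": 0,"rz": 0,"gripper": 1},
  {"tx": 0.014,"ty": 0,"tz": 0,"rx": 0,"ry": 0,"rz": 0,"gripper": 1},
  {"tx": 0.014,"ty": 0,"tz": 0,"rx": 0,"ry": 0,"rz": 0,"gripper": 1},
  {"tx": 0.014,"ty": 0,"tz": 0,"rx": 0,"ry": 0,"rz": 0,"gripper": 1},
  {"tx": 0.014,"ty": 0,"tz": 0,"rx": 0,"ry": 0,"rz": 0,"gripper": 1},
  {"tx": 0,"ty": 0,"tz": 0,"rx": 0,"ry": 0,"rz": 0,"gripper": 1},
])

```text
time_s: 8.2
ee_pos: [507.5, -366.3, 160.8]
ee_rot: [179.8, 0.2, 83.3]
force: [-0.2, -1.8, 7.5]
gripper_width: 0.4
gripper_force: 3.4
```

Call:
send_rows([
  {"tx": 0,"ty": 0,"tz": -0.06,"rx": 0,"ry": 0,"rz": 0,"gripper": 1},
  {"tx": -0.05,"ty": 0,"tz": -0.1,"rx": 0,"ry": 0,"rz": 0,"gripper": 1},
  {"tx": -0.05,"ty": 0,"tz": -0.1,"rx": 0,"ry": 0,"rz": 0,"gripper": 1},
  {"tx": 0,"ty": 0,"tz": 0,"rx": 0,"ry": 0,"rz": 0,"gripper": 1},
  {"tx": 0,"ty": 0,"tz": 0,"rx": 0,"ry": 0,"rz": 0,"gripper": 1},
])

```text
time_s: 8.82
ee_pos: [500.3, -414.3, 287.8]
ee_rot: [-179.9, -0.1, 83.2]
force: [-0.1, -0.1, -0.3]
gripper_width: 0.6
gripper_force: 0.0
```

```bash
python3 - <<'E'
from h import *
f=grab('wrist'); u=proj(f,(508.4,-384.4,159)); print(u,f['state']['ee_pos'])
x,y=u.astype(int); c=f['frame'][max(y-70,0):y+70,max(x-70,0):x+70]
b=load('side'); a=grab('side')
v=proj(a,(508.4,-384.4,159)).astype(int); k=lambda F:cv2.resize(F['frame'][v[1]-20:v[1]+100,v[0]-60:v[0]+60],(390,390))
c=np.hstack([cv2.resize(c,(390,390)),k(a)]); cv2.imwrite('pics/wheel2.png',c[:,:,::-1])
E
```

```text
[324.654613   190.90908735] [ 500.28243407 -414.26434713  287.79385739]
```

View pics/wheel2.png

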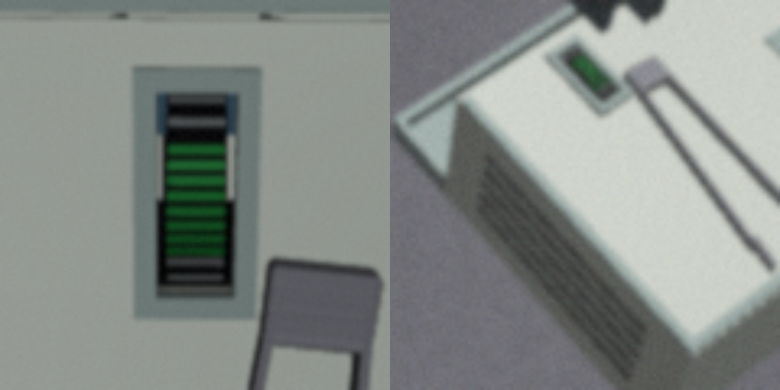

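Green is centred in the slot: its band spans rows 142–258 of the slot's 95–295. I'll make one more confirming stroke, reversing the lift exactly, to be sure it's on the stop.

Call:
send_rows([
  {"tx": 0.044,"ty": 0,"tz": 0.1,"rx": 0,"ry": 0,"rz": 0,"gripper": 1},
  {"tx": 0,"ty": 0,"tz": 0.1,"rx": 0,"ry": 0,"rz": 0,"gripper": 1},
  {"tx": 0,"ty": 0,"tz": 0.045,"rx": 0,"ry": 0,"rz": 0,"gripper": 1},
  {"tx": 0,"ty": 0,"tz": 0.011,"rx": 0,"ry": 0,"rz": 0,"gripper": 1},
  {"tx": 0,"ty": 0,"tz": 0.005,"rx": 0,"ry": 0,"rz": 0,"gripper": 1},
  {"tx": 0,"ty": 0,"tz": 0,"rx": 0,"ry": 0,"rz": 0,"gripper": 1},
  {"tx": 0.014,"ty": 0,"tz": 0,"rx": 0,"ry": 0,"rz": 0,"gripper": 1},
  {"tx": 0.014,"ty": 0,"tz": 0,"rx": 0,"ry": 0,"rz": 0,"gripper": 1},
  {"tx": 0.01,"ty": 0,"tz": 0,"rx": 0,"ry": 0,"rz": 0,"gripper": 1},
])

```text
time_s: 10.05
ee_pos: [506.4, -377.0, 161.1]
ee_rot: [179.8, 0.4, 83.3]
force: [-1.2, -6.8, 9.5]
gripper_width: 0.5
gripper_force: 4.5
```

```bash
python3 - <<'E'
from h import *
a,b=load('scene'),load('side')
# board top handle & slat corners from the crops: scene crop origin (280,135)/3.5, side crop origin (205,165)/3.5 (offset 400)
S=lambda u,v:(280+u/3.5,135+v/3.5); D=lambda u,v:(205+(u-400)/3.5,165+v/3.5)
# handle top at z=212, slat top z=167 (board on the holder base)
for n,f,ps,z in [('scene handle',a,[S(283,42),S(298,42),S(272,72),S(290,75),S(312,45)],212),
                 ('side handle',b,[D(602,75),D(610,67),D(643,82),D(637,92)],212),
                 ('side slats end',b,[D(555,82),D(562,78),D(706,146),D(698,155)],167)]:
    print(n,[onz(f,p,z)[:2].round(0).tolist() for p in ps])
for n,f,ps in [('base scene',a,[S(203,305),S(245,205)]),('base side',b,[D(568,233),D(678,292),D(784,178)])]:
    print(n,[onz(f,p,12)[:2].round(0).tolist() for p in ps])
E
```

```text
scene handle [[451.0, 228.0], [460.0, 234.0], [460.0, 196.0], [473.0, 200.0], [470.0, 236.0]]
side handle [[445.0, 224.0], [456.0, 227.0], [465.0, 195.0], [454.0, 189.0]]
side slats end [[435.0, 284.0], [442.0, 284.0], [481.0, 138.0], [470.0, 135.0]]
base scene [[446.0, 141.0], [417.0, 253.0]]
base side [[407.0, 259.0], [436.0, 138.0], [594.0, 176.0]]
```

Wheel hard against its stop: 6.8 N reaction. Next I'll go over the board for a wrist look.

Call:
send_rows([
  {"tx": 0,"ty": 0,"tz": -0.06,"rx": 0,"ry": 0,"rz": 0,"gripper": 1},
  {"tx": 0,"ty": 0,"tz": -0.1,"rx": 0,"ry": 0,"rz": -0.345,"gripper": 0},
  {"tx": 0,"ty": 0,"tz": -0.1,"rx": 0,"ry": 0,"rz": -0.345,"gripper": -1},
  {"tx": 0,"ty": 0,"tz": -0.1,"rx": 0,"ry": 0,"rz": 0,"gripper": -1},
  {"tx": 0,"ty": 0,"tz": -0.08,"rx": 0,"ry": 0,"rz": 0,"gripper": -1},
])

```text
time_s: 10.68
ee_pos: [505.6, -373.5, 379.9]
ee_rot: [-180.0, -0.0, 104.0]
force: [0.5, 0.1, -0.5]
gripper_width: 37.4
gripper_force: 0.0
```

Call:
send_rows([
  {"tx": 0.105,"ty": 0.019,"tz": 0,"rx": 0,"ry": 0,"rz": 0,"gripper": -1},
  {"tx": 0.105,"ty": 0.019,"tz": 0,"rx": 0,"ry": 0,"rz": 0,"gripper": -1},
  {"tx": 0.105,"ty": 0.019,"tz": 0,"rx": 0,"ry": 0,"rz": 0,"gripper": -1},
  {"tx": 0.105,"ty": 0.019,"tz": 0,"rx": 0,"ry": 0,"rz": 0,"gripper": -1},
  {"tx": 0.105,"ty": 0.019,"tz": 0,"rx": 0,"ry": 0,"rz": 0,"gripper": -1},
  {"tx": 0.105,"ty": 0.019,"tz": 0,"rx": 0,"ry": 0,"rz": 0,"gripper": -1},
  {"tx": 0.105,"ty": 0.019,"tz": 0,"rx": 0,"ry": 0,"rz": 0,"gripper": -1},
  {"tx": 0.105,"ty": 0.019,"tz": 0,"rx": 0,"ry": 0,"rz": 0,"gripper": -1},
  {"tx": 0.105,"ty": 0.019,"tz": 0,"rx": 0,"ry": 0,"rz": 0,"gripper": -1},
  {"tx": 0.105,"ty": 0.019,"tz": 0,"rx": 0,"ry": 0,"rz": 0,"gripper": -1},
  {"tx": 0,"ty": 0,"tz": 0,"rx": 0,"ry": 0,"rz": 0,"gripper": -1},
  {"tx": 0,"ty": 0,"tz": 0,"rx": 0,"ry": 0,"rz": 0,"gripper": -1},
])

```text
time_s: 12.18
ee_pos: [470.7, 157.9, 378.1]
ee_rot: [-179.9, 0.0, 104.0]
force: [0.2, 0.6, 0.0]
gripper_width: 91.5
gripper_force: 0.0
```

```bash
python3 - <<'E'
from h import *
f=grab('wrist'); save(f,'wrist3'); s=f['state']; print(s['ee_pos'],s['ee_rot'],s['time_s'],proj(f,(457,209,212)))
E
```

```text
[470.74662683 157.9392556  378.08505187] [-1.79888326e+02  4.32672008e-02  1.03999290e+02] 12.175 [316.68855302 154.35344267]
```

View pics/wrist3.png

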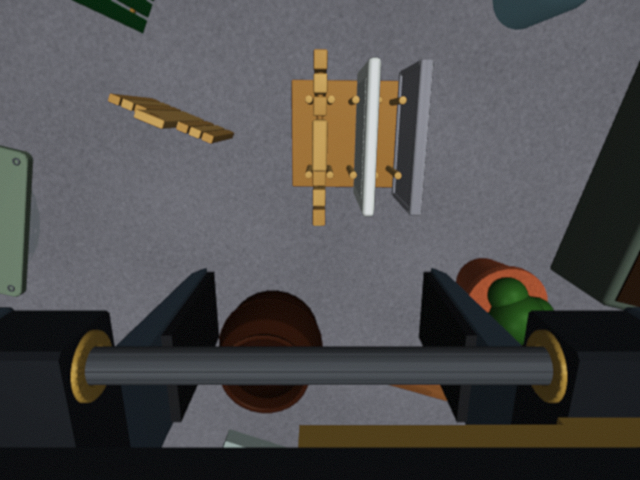

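The wrist view shows the board edge-on at columns 313–327, with its handle top at about (320,153) and its slat ends at (320,50) and (319,225). The white lid (368) and the tray (415) are clear of it.

```bash
python3 - <<'E'
from h import *
f=load('wrist'); hsv=cv2.cvtColor(f['frame'],cv2.COLOR_RGB2HSV)
sub=hsv[40:235,300:340]; 
for r in (126,140,153,165,178): print(r,f['frame'][r,308:332].tolist()[::4])
m=((hsv[...,0]>10)&(hsv[...,0]<28)&(hsv[...,1]>80)&(hsv[...,2]>185))
ys,xs=np.nonzero(m[118:190,300:340]); print('handle bright',xs.min()+300,xs.max()+300,ys.min()+118,ys.max()+118,xs.mean()+300,ys.mean()+118)
for p,z in [((320,153),212),((320,121),212),((320,185),212),((320.5,50),167),((319,225),167)]:print(p,onz(f,p,z).round(1))
E
```

```text
126 [[160, 116, 57], [135, 101, 53], [197, 161, 94], [197, 161, 94], [195, 159, 91], [150, 108, 53]]
140 [[160, 115, 57], [137, 104, 55], [196, 160, 93], [195, 160, 90], [193, 156, 88], [153, 109, 54]]
153 [[159, 114, 57], [136, 104, 56], [195, 159, 90], [195, 158, 91], [189, 154, 87], [154, 110, 54]]
165 [[106, 78, 41], [130, 101, 53], [191, 156, 87], [192, 156, 87], [187, 150, 84], [105, 78, 40]]
178 [[159, 120, 62], [133, 97, 48], [180, 139, 75], [177, 137, 72], [165, 125, 65], [157, 117, 60]]
handle bright 306 332 122 176 319.14760147601476 147.21955719557195
(320, 153) [459.3 210.7 212. ]
(320, 121) [453.4 234.4 212. ]
(320, 185) [465.5 185.9 212. ]
(320.5, 50) [440.1 289.8 167. ]
(319, 225) [475.6 141.9 167. ]
```

Call:
send_rows([
  {"tx": 0.059,"ty": 0.002,"tz": 0,"rx": 0,"ry": 0,"rz": 0.017,"gripper": -1},
  {"tx": 0.059,"ty": 0.001,"tz": 0.05,"rx": 0,"ry": 0,"rz": 0,"gripper": -0.4},
  {"tx": 0,"ty": 0,"tz": 0.1,"rx": 0,"ry": 0,"rz": 0,"gripper": -0.4},
  {"tx": 0,"ty": 0,"tz": 0.1,"rx": 0,"ry": 0,"rz": 0,"gripper": -0.4},
  {"tx": 0,"ty": 0,"tz": 0.06,"rx": 0,"ry": 0,"rz": 0,"gripper": -0.4},
  {"tx": 0,"ty": 0,"tz": 0.06,"rx": 0,"ry": 0,"rz": 0,"gripper": -0.4},
  {"tx": 0,"ty": 0,"tz": 0,"rx": 0,"ry": 0,"rz": 0,"gripper": -0.4},
  {"tx": 0,"ty": 0,"tz": 0,"rx": 0,"ry": 0,"rz": 0,"gripper": -0.4},
])

```text
time_s: 13.22
ee_pos: [459.7, 215.4, 195.2]
ee_rot: [179.9, -0.0, 103.4]
force: [-0.5, 0.2, 0.5]
gripper_width: 64.0
gripper_force: 0.0
```

Call:
send_rows([
  {"tx": 0,"ty": -0.002,"tz": 0.02,"rx": 0,"ry": 0,"rz": 0,"gripper": -0.4},
  {"tx": 0,"ty": 0,"tz": 0.018,"rx": 0,"ry": 0,"rz": 0,"gripper": -0.4},
  {"tx": 0,"ty": 0,"tz": 0,"rx": 0,"ry": 0,"rz": 0,"gripper": 0.3},
  {"tx": 0,"ty": 0,"tz": 0,"rx": 0,"ry": 0,"rz": 0,"gripper": 1},
  {"tx": 0,"ty": 0,"tz": 0,"rx": 0,"ry": 0,"rz": 0,"gripper": 1},
  {"tx": 0,"ty": 0,"tz": 0,"rx": 0,"ry": 0,"rz": 0,"gripper": 1},
  {"tx": 0,"ty": 0,"tz": 0,"rx": 0,"ry": 0,"rz": 0,"gripper": 1},
  {"tx": 0,"ty": 0,"tz": 0,"rx": 0,"ry": 0,"rz": 0,"gripper": 1},
], grip_force=30)

```text
time_s: 14.22
ee_pos: [457.8, 215.7, 175.0]
ee_rot: [180.0, -0.0, 103.4]
force: [-0.5, 0.6, 0.5]
gripper_width: 12.0
gripper_force: 30.0
```

Gripped at 12.0 mm width. Lift straight up and turn.

Call:
send_rows([
  {"tx": 0,"ty": 0,"tz": -0.04,"rx": 0,"ry": 0,"rz": 0,"gripper": 1},
  {"tx": 0,"ty": 0,"tz": -0.06,"rx": 0,"ry": 0,"rz": 0,"gripper": 1},
  {"tx": 0,"ty": 0,"tz": -0.07,"rx": 0,"ry": 0,"rz": 0,"gripper": 1},
  {"tx": 0,"ty": 0,"tz": -0.07,"rx": 0,"ry": 0,"rz": 0,"gripper": 1},
  {"tx": 0,"ty": 0,"tz": -0.07,"rx": 0,"ry": 0,"rz": 0,"gripper": 1},
  {"tx": 0,"ty": 0,"tz": -0.05,"rx": 0,"ry": 0,"rz": 0,"gripper": 1},
  {"tx": 0,"ty": 0,"tz": 0,"rx": 0,"ry": 0,"rz": 0,"gripper": 1},
])

```text
time_s: 15.1
ee_pos: [458.3, 215.9, 356.1]
ee_rot: [179.8, -0.0, 103.4]
force: [-0.5, 0.3, -3.2]
gripper_width: 11.6
gripper_force: 30.0
```

Call:
send_rows([
  {"tx": 0,"ty": 0,"tz": 0,"rx": 0,"ry": 0,"rz": 0.307,"gripper": 1},
  {"tx": 0,"ty": 0,"tz": 0,"rx": 0,"ry": 0,"rz": 0.307,"gripper": 1},
  {"tx": 0,"ty": 0,"tz": 0,"rx": 0,"ry": 0,"rz": 0.307,"gripper": 1},
  {"tx": 0,"ty": 0,"tz": 0,"rx": 0,"ry": 0,"rz": 0.307,"gripper": 1},
  {"tx": 0,"ty": 0,"tz": 0,"rx": 0,"ry": 0,"rz": 0.307,"gripper": 1},
  {"tx": 0,"ty": 0,"tz": 0,"rx": 0,"ry": 0,"rz": 0.307,"gripper": 1},
  {"tx": 0,"ty": 0,"tz": 0,"rx": 0,"ry": 0,"rz": 0.307,"gripper": 1},
  {"tx": 0,"ty": 0,"tz": 0,"rx": 0,"ry": 0,"rz": 0.307,"gripper": 1},
  {"tx": 0,"ty": 0,"tz": 0,"rx": 0,"ry": 0,"rz": 0.307,"gripper": 1},
  {"tx": 0,"ty": 0,"tz": 0,"rx": 0,"ry": 0,"rz": 0.307,"gripper": 1},
  {"tx": 0,"ty": 0,"tz": 0,"rx": 0,"ry": 0,"rz": 0.307,"gripper": 1},
  {"tx": 0,"ty": 0,"tz": 0,"rx": 0,"ry": 0,"rz": 0.307,"gripper": 1},
])

```text
time_s: 16.6
ee_pos: [457.0, 215.3, 352.7]
ee_rot: [179.9, 0.2, -7.4]
force: [-0.0, -0.7, -2.6]
gripper_width: 11.8
gripper_force: 30.0
```

Call:
send_rows([
  {"tx": 0.022,"ty": 0.09,"tz": 0,"rx": 0,"ry": 0,"rz": 0,"gripper": 1},
  {"tx": 0.022,"ty": 0.09,"tz": 0,"rx": 0,"ry": 0,"rz": 0,"gripper": 1},
  {"tx": 0.022,"ty": 0.09,"tz": 0,"rx": 0,"ry": 0,"rz": 0,"gripper": 1},
  {"tx": 0.022,"ty": 0.09,"tz": 0,"rx": 0,"ry": 0,"rz": 0,"gripper": 1},
  {"tx": 0.022,"ty": 0.09,"tz": 0,"rx": 0,"ry": 0,"rz": 0,"gripper": 1},
  {"tx": 0.022,"ty": 0.09,"tz": 0,"rx": 0,"ry": 0,"rz": 0,"gripper": 1},
  {"tx": 0.022,"ty": 0.09,"tz": 0,"rx": 0,"ry": 0,"rz": 0,"gripper": 1},
  {"tx": 0.022,"ty": 0.09,"tz": 0,"rx": 0,"ry": 0,"rz": 0,"gripper": 1},
  {"tx": 0.022,"ty": 0.09,"tz": 0,"rx": 0,"ry": 0,"rz": 0,"gripper": 1},
  {"tx": 0.022,"ty": 0.09,"tz": 0,"rx": 0,"ry": 0,"rz": 0,"gripper": 1},
  {"tx": 0.022,"ty": 0.06,"tz": 0,"rx": 0,"ry": 0,"rz": 0,"gripper": 1},
  {"tx": 0,"ty": 0.03,"tz": 0,"rx": 0,"ry": 0,"rz": 0,"gripper": 1},
])

```text
time_s: 18.1
ee_pos: [516.3, -291.7, 352.1]
ee_rot: [-179.9, 0.2, -7.2]
force: [0.1, 1.0, -3.1]
gripper_width: 11.8
gripper_force: 30.0
```

Call:
send_rows([
  {"tx": 0.007,"ty": 0,"tz": 0,"rx": 0.234,"ry": 0,"rz": -0.005,"gripper": 1},
  {"tx": 0,"ty": 0,"tz": 0,"rx": 0.233,"ry": 0,"rz": 0,"gripper": 1},
  {"tx": 0,"ty": 0.033,"tz": 0.05,"rx": 0,"ry": 0,"rz": 0,"gripper": 1},
  {"tx": 0,"ty": 0.033,"tz": 0.05,"rx": 0,"ry": 0,"rz": 0,"gripper": 1},
  {"tx": 0,"ty": 0.032,"tz": 0.05,"rx": 0,"ry": 0,"rz": 0,"gripper": 1},
  {"tx": 0,"ty": 0.032,"tz": 0.05,"rx": 0,"ry": 0,"rz": 0,"gripper": 1},
  {"tx": 0,"ty": 0,"tz": 0,"rx": 0,"ry": 0,"rz": 0,"gripper": 1},
  {"tx": 0,"ty": 0,"tz": 0,"rx": 0,"ry": 0,"rz": 0,"gripper": 1},
  {"tx": 0,"ty": 0,"tz": 0,"rx": 0,"ry": 0,"rz": 0,"gripper": 1},
])

```text
time_s: 19.23
ee_pos: [516.2, -329.3, 243.8]
ee_rot: [-166.1, -0.1, -6.9]
force: [0.1, 0.6, -2.5]
gripper_width: 11.9
gripper_force: 30.0
```

```bash
cat >> h.py <<'E'
O=np.array([602.3,-481.5,0]); yw=np.radians(-97.05)
C=np.array([[np.cos(yw),-np.sin(yw),0],[np.sin(yw),np.cos(yw),0],[0,0,1]])
def rep():
    s=env.state(); R=Ro.from_euler('xyz',s['ee_rot'],degrees=True).as_matrix(); p=np.array(s['ee_pos'])
    L=C.T@R; c=C.T@(p-O); F=c+163*L[:,2]
    print('tcp cab',c.round(1),'foot',F.round(1),'toolz',L[:,2].round(3),'tool y',L[:,1].round(3),'f cab',(C.T@np.array(s['force'])).round(1),s['time_s'])
E
python3 - <<'E'
from h import *
rep()
a,b=grab('scene'),grab('side')
u=proj(a,(515,-300,150)).astype(int);v=proj(b,(515,-300,150)).astype(int)
k=lambda F,w:cv2.resize(F['frame'][max(0,w[1]-90):w[1]+70,max(0,w[0]-80):w[0]+80],(400,400),interpolation=cv2.INTER_CUBIC)
cv2.imwrite('pics/pre.png',np.hstack([k(a,u),k(b,v)])[:,:,::-1])
E
```

```text
tcp cab [-140.5 -104.1  243.8] foot [-179.7 -103.8   85.6] toolz [-0.241  0.002 -0.971] tool y [ 0.971  0.003 -0.241] f cab [-0.6  0.1 -2.5] 19.225
```

View pics/pre.png

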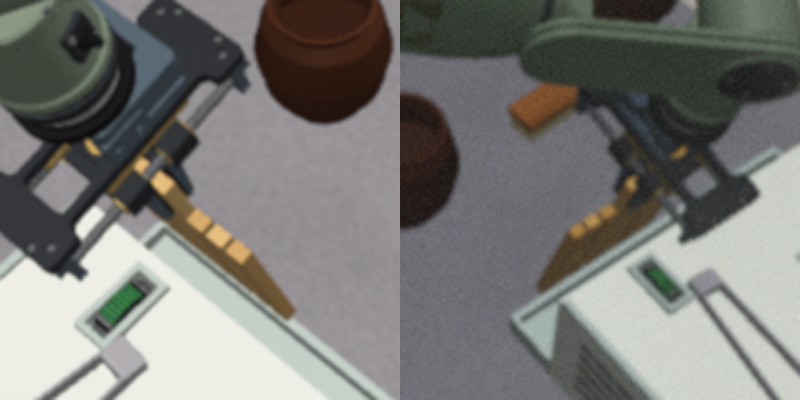

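The pictures show the board held tilted above the sill, handle up, parallel to the front, with the wheel green on top. Lower vertically.

Call:
send_rows([
  {"tx": 0,"ty": 0.01,"tz": 0.04,"rx": 0,"ry": 0,"rz": 0,"gripper": 1},
  {"tx": 0,"ty": 0.01,"tz": 0.04,"rx": 0,"ry": 0,"rz": 0,"gripper": 1},
  {"tx": 0,"ty": 0.009,"tz": 0.035,"rx": 0,"ry": 0,"rz": 0,"gripper": 1},
  {"tx": 0,"ty": 0.002,"tz": 0.008,"rx": 0,"ry": 0,"rz": 0,"gripper": 1},
  {"tx": 0,"ty": 0,"tz": 0,"rx": 0,"ry": 0,"rz": 0,"gripper": 1},
  {"tx": 0,"ty": 0,"tz": 0,"rx": 0,"ry": 0,"rz": 0,"gripper": 1},
])

```text
time_s: 20.08
ee_pos: [516.1, -330.0, 179.8]
ee_rot: [-166.0, -0.1, -6.9]
force: [-0.5, 0.6, -2.5]
gripper_width: 12.1
gripper_force: 30.0
```

```bash
python3 -c "
from h import *
rep()"
```

```text
tcp cab [-139.8 -104.2  179.8] foot [-179.1 -103.9   21.6] toolz [-0.241  0.001 -0.97 ] tool y [ 0.97   0.002 -0.241] f cab [-0.5 -0.6 -2.5] 20.075
```

Call:
send_rows([
  {"tx": 0,"ty": 0.002,"tz": 0.008,"rx": 0,"ry": 0,"rz": 0,"gripper": 1},
  {"tx": 0,"ty": 0.002,"tz": 0.008,"rx": 0,"ry": 0,"rz": 0,"gripper": 1},
  {"tx": 0,"ty": 0.001,"tz": 0.003,"rx": 0,"ry": 0,"rz": 0,"gripper": 1},
  {"tx": 0,"ty": 0,"tz": 0,"rx": 0,"ry": 0,"rz": 0,"gripper": 1},
])

```text
time_s: 20.58
ee_pos: [515.5, -329.7, 169.5]
ee_rot: [-166.0, -0.0, -6.9]
force: [-1.6, 0.7, 3.0]
gripper_width: 12.0
gripper_force: 30.0
```

```bash
python3 -c "
from h import *
rep()"
```

```text
tcp cab [-140.  -104.8  169.5] foot [-179.4 -104.8   11.4] toolz [-0.242 -0.    -0.97 ] tool y [ 0.97   0.002 -0.242] f cab [-0.5 -1.7  3. ] 20.575
```

Call:
send_rows([
  {"tx": 0,"ty": -0.004,"tz": 0.001,"rx": 0,"ry": 0,"rz": 0,"gripper": 1},
  {"tx": 0,"ty": -0.004,"tz": 0.001,"rx": 0,"ry": 0,"rz": 0,"gripper": 1},
  {"tx": 0,"ty": -0.004,"tz": 0.001,"rx": 0,"ry": 0,"rz": 0,"gripper": 1},
  {"tx": 0,"ty": -0.002,"tz": 0,"rx": 0,"ry": 0,"rz": 0,"gripper": 1},
  {"tx": 0,"ty": 0,"tz": 0,"rx": 0,"ry": 0,"rz": 0,"gripper": 1},
])

```text
time_s: 21.2
ee_pos: [517.2, -323.9, 169.7]
ee_rot: [-166.2, -0.2, -7.0]
force: [-0.5, -4.9, 6.6]
gripper_width: 11.8
gripper_force: 30.0
```

```bash
python3 -c "
from h import *
rep()"
```

```text
tcp cab [-146.  -103.8  169.7] foot [-185.  -103.4   11.5] toolz [-0.239  0.002 -0.971] tool y [ 0.971  0.002 -0.239] f cab [5.  0.1 6.6] 21.2
```

Call:
send_rows([
  {"tx": 0,"ty": 0.0057,"tz": 0,"rx": 0.033,"ry": 0,"rz": 0,"gripper": 1},
  {"tx": 0,"ty": 0.0057,"tz": 0,"rx": 0.033,"ry": 0,"rz": 0,"gripper": 1},
  {"tx": 0,"ty": 0.0057,"tz": 0,"rx": 0.033,"ry": 0,"rz": 0,"gripper": 1},
  {"tx": 0,"ty": 0.0057,"tz": 0,"rx": 0.033,"ry": 0,"rz": 0,"gripper": 1},
  {"tx": 0,"ty": 0,"tz": 0,"rx": 0,"ry": 0,"rz": 0,"gripper": 1},
  {"tx": 0,"ty": 0,"tz": 0,"rx": 0,"ry": 0,"rz": 0,"gripper": 1},
])

```text
time_s: 21.95
ee_pos: [515.9, -334.9, 167.0]
ee_rot: [-162.1, -0.2, -7.0]
force: [0.2, -4.6, 7.8]
gripper_width: 11.6
gripper_force: 30.0
```

```bash
python3 -c "
from h import *
rep()"
```

```text
tcp cab [-134.9 -103.8  167. ] foot [-185.  -103.4   11.8] toolz [-0.307  0.002 -0.952] tool y [ 0.952  0.002 -0.307] f cab [4.5 0.8 7.8] 21.95
```

Call:
send_rows([
  {"tx": 0,"ty": 0,"tz": 0,"rx": 0,"ry": 0,"rz": 0,"gripper": 0.7},
  {"tx": 0,"ty": 0,"tz": 0,"rx": 0,"ry": 0,"rz": 0,"gripper": 0.64},
  {"tx": 0,"ty": 0,"tz": 0,"rx": 0,"ry": 0,"rz": 0,"gripper": 0.58},
  {"tx": 0,"ty": 0,"tz": 0,"rx": 0,"ry": 0,"rz": 0,"gripper": 0.52},
  {"tx": 0,"ty": 0,"tz": 0,"rx": 0,"ry": 0,"rz": 0,"gripper": 0.52},
  {"tx": 0,"ty": 0,"tz": 0,"rx": 0,"ry": 0,"rz": 0,"gripper": 0.52},
])

```text
time_s: 22.7
ee_pos: [515.1, -333.5, 166.1]
ee_rot: [-162.0, -0.0, -6.9]
force: [-0.8, 0.4, -0.8]
gripper_width: 21.6
gripper_force: 0.1
```

Call:
send_rows([
  {"tx": 0,"ty": 0,"tz": -0.02,"rx": 0,"ry": 0,"rz": 0,"gripper": 0.52},
  {"tx": 0,"ty": 0,"tz": -0.02,"rx": 0,"ry": 0,"rz": 0,"gripper": 0.4},
  {"tx": 0,"ty": 0,"tz": -0.03,"rx": 0,"ry": 0,"rz": 0,"gripper": 0.3},
  {"tx": 0,"ty": 0,"tz": -0.06,"rx": 0,"ry": 0,"rz": 0,"gripper": 0.3},
  {"tx": 0,"ty": 0,"tz": -0.1,"rx": 0,"ry": 0,"rz": 0,"gripper": 0.3},
  {"tx": 0,"ty": 0,"tz": -0.1,"rx": 0,"ry": 0,"rz": 0,"gripper": 0.3},
  {"tx": 0,"ty": 0,"tz": 0,"rx": 0,"ry": 0,"rz": 0,"gripper": 0.3},
  {"tx": 0,"ty": 0,"tz": 0,"rx": 0,"ry": 0,"rz": 0,"gripper": 0.3},
])

```text
time_s: 23.7
ee_pos: [508.7, -384.1, 323.0]
ee_rot: [-162.0, 0.0, -6.9]
force: [-0.1, 0.2, -0.2]
gripper_width: 32.1
gripper_force: 0.0
```

```bash
python3 - <<'E'
from h import *
rep()
a,b=grab('scene'),grab('side')
u=proj(a,(515,-300,150)).astype(int);v=proj(b,(515,-300,150)).astype(int)
k=lambda F,w:cv2.resize(F['frame'][w[1]-70:w[1]+70,w[0]-70:w[0]+70],(400,400),interpolation=cv2.INTER_CUBIC)
print(u,v)
cv2.imwrite('pics/post.png',np.hstack([k(a,u),k(b,v)])[:,:,::-1])
E
```

```text
tcp cab [ -85.2 -104.9  323. ] foot [-135.5 -105.   168. ] toolz [-0.309 -0.001 -0.951] tool y [ 0.951  0.002 -0.309] f cab [-0.1 -0.2 -0.2] 23.7
[253 330] [411 294]
```

View pics/post.png

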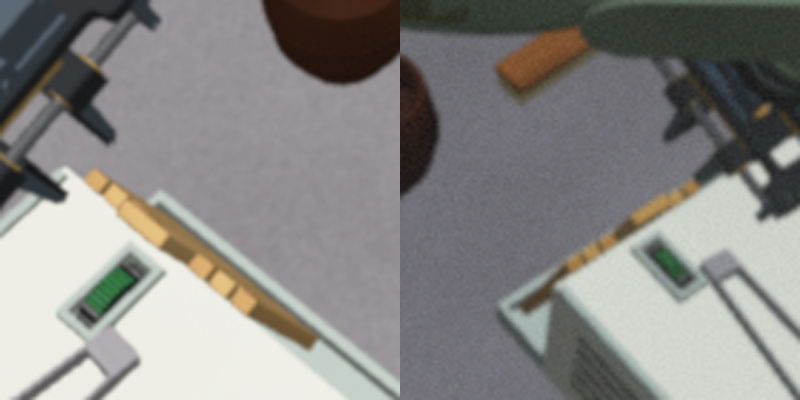

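The board leans on the cabinet, square to the front, with its handle at scene-crop (143,225) and the wheel green on top. I'll check the numbers against the expected resting pose.

```bash
python3 - <<'E'
from h import *
a,b=load('scene'),load('side')
W=lambda c:O+C@np.array(c,float)
t=np.radians(20); B=lambda y,z,n=0:W((-186.4+z*np.sin(t)+n*np.cos(t),-105+y,12+z*np.cos(t)-n*np.sin(t)))
S=lambda X:((proj(a,X)-[183,260])/.35).round(); D=lambda X:((proj(b,X)-[341,224])/.35+[400,0]).round()
for n,X in [('handle top',B(0,200)),('slat top -',B(-77,155)),('slat top +',B(77,155)),('foot + front',B(77,0,-6)),('foot + back',B(77,0,6)),('foot -',B(-77,0,-6))]: print(n,S(X),D(X))
E
```

```text
handle top [140. 221.] [649. 207.]
slat top - [ 86. 171.] [565. 265.]
slat top + [250. 305.] [696. 181.]
foot + front [319. 335.] [636. 225.]
foot + back [309. 348.] [643. 235.]
foot - [172. 215.] [515. 303.]
```

The observed corners match the expected pose to within about 2 mm, so I'm handing in.

```bash
python3 -c "
from h import *
print(env.job_done())"
```

```text
the job is handed in; nothing more can be done
None
```

The job is handed in, but no verdict came back: the vent wheel is turned hard against its open stop, and the board leans handle up on the cabinet, its foot on the sill at the lip, within about 2 mm of the planned pose; nothing else looked moved in the final pictures, though I did not measure the other things or the door.

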